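# Work the wedge out of a glue press and take out the mended case

### The arm

A 6-joint arm with a two-finger parallel gripper is mounted at the origin on a cart in front of the work surface, level with it; the furniture and walls round the work are solid. World frame = base frame: x ahead of the robot, y to its left, z up, the work surface at z = 0. Lengths are in m, angles in rad, forces in N, time in s.
With the tool pointing down it reaches from about 0.35 to 0.975 m from the base axis. Payload 7.1 kg.
Tool frame: the origin (TCP) lies at the very end of the fingers, on their centre line; the grasp point (between the pads) lies 19 mm behind it; z points along the fingers, y is the line along which they close (so a half turn about z gives the same grasp; the last joint's range is limited). The gripper opens to 88 mm and grips with 3 to 60 N. Pads are 20 mm wide; open, the fingers measure 115 mm over their backs; the gripper's body (75 mm by 178 mm) begins 61 mm behind the grasp point.
Start: joints at [1.168, 0.423, 1.63, -0, 1.089, -0.019], TCP at [0.234, 0.58, 0.194] pointing down, gripper open.
Joint ranges: [-3, 3], [-0.9, 2.11], [0.09, 2.58], [-1.31, 4.45], [0.11, 2.69], [-2.54, 2.54]. Speed limits (rad/s): [2.39, 2.39, 3.01, 3.14, 3.14, 3.14].

### API

Orientations are given as a 3x3 rotation matrix whose columns are the frame's x, y, z axes.
In Python, from rig import arm gives the robot as it stands. The module is installed in compiled form; this text tells all that it offers. Calls block until the motion is done:
- arm.move_to(position, orientation): joint-space move of the TCP to a pose.
- arm.servo_line(position, orientation=None, speed=0.15, stop_force=None): straight line of the TCP; orientation=None keeps the orientation; speed is the mean speed in m/s. With stop_force (N) it stops when the force on the tool has changed by that much, and returns True; else False.
- arm.movej(angles): joint-space move.
- arm.command_gripper(opening, grip_force=None): opening from 0.0 (shut) to 1.0 (fully open); grip_force is the grip in N (None keeps the last); returns when the fingers have stopped.
- arm.sleep(seconds).
- arm.solve_ik(position, orientation): joint angles nearest the present ones, or None.
- arm.state(): the state.
- arm.snapshot(name): name is "side" or "top" or "wrist"; returns a dict with "frame" (400x640x3 uint8, red, green, blue), "z_map" (400x640 float32, m along the optical axis (not along the pixel's ray), 0 where there is no reading), "camera_matrix" (3x3 intrinsics, pixels), "origin" and "orientation" of the camera in the world; the wrist camera has in their place "tool_from_camera" (4x4, takes a point from camera to tool coordinates, whose origin is the TCP and whose axes are the flange's). Camera axes: x right, y down, z forward; pixel columns grow to the right and rows downward; lengths in m; the calibration is good to about 2 mm. A picture is of the moment at which its call begins: read the wrist's pose just before it.
A pose or a line that the arm cannot do raises arm.IKError and nothing moves.
- arm.hand_in(): hands the job in; it is judged then, once.
The state is a dict: "clock": time; "joint_positions": joint angles; "qd": joint speeds; "joint_torque": joint torques, N m; "tool_pos": TCP position; "tool_rot": TCP orientation; "force": force on the tool from outside, world axes, zero at the start; "ft_torque": the same for the moment, N m; "grip_width": opening from 0.0 (shut) to 1.0 (fully open); "grip_force": force on a finger pad.
Only numpy, scipy, OpenCV 4.12 (cv2) and the standard library are available. Lean on these libraries where they do the work, as an engineer would, in place of code of your own. Each camera call takes 0.05 s, during which the arm holds its last target. There are 200 camera calls.

### The job

The glue on the mended pen case has set. Work the tight wooden wedge out of the little press with small swings from side to side and a light pull, without shifting the press (it only stands on the desk, so a hard straight pull drags it along), and lay the wedge on the bare desk clear of the press. Then draw the pen case out of the press and lay it flat in the middle of the notebook.

Things in the scene. Friction and masses are not known exactly. Their poses are not given: they have to be found in the camera images.
- press: Wedge press, 190 mm wide (y), 130 deep, 109 high, about 2.4 kg, loose on rubber feet: slides at 10 to 18 N. Origin on the desk under the beam's middle; front is -x. Base plate x -55 to 75, z 3 to 19. Studs 12 mm thick at x 0, y +-50; beech beam on them x -15 to 15, y -68 to 68, z 69 to 94. From below: base, sprung bed, pen case, pressing board, wedge, steel seat under the beam
- press_seat (a point): Middle of the inclined steel seat (14 mm deep) under the beam, on the beam's centre line, 66 mm above the desk; the tight wedge turns about this point when its thick end is swung sideways. Two steel guide bars beside the wedge (x -34 to 18, z 62 to 71 in the press's frame), 1.5 mm clear of it, let it swing about 3.5 degrees each way; more twists the press
- press_front (a point): Middle of the front upper edge of the press's base plate, 19 mm above the desk
- press_platen (a joint): Height in m of the light (150 g) pressing board, 0 as built: underside 41.5, top 55.5 mm above the desk (a steel strip 14 mm deep under the seat); x -28 to 28, y -66 to 66, guided by the studs. The sprung bed (56 by 70 mm) below presses case, board and wedge up with 25 to 65 N, set differently each time; they rise 2 to 6 mm, easing, as the wedge comes out
- wedge: Wooden wedge, 130 mm long (x), 20 wide (y), 60 g, 8 mm thick at its thin end (+x), 26 at its thick end; flat underside, origin in that face's middle. Starts level in the press, underside at z 55.5 mm, origin 49 to 53 mm before the press's origin, 100 mm sticking out in front of the beam. Loose at the latest when drawn out 25 mm; clear of the guide bars, to be lifted, after 50 mm
- wedge_thick_end (a point): Middle of the wedge's thick end face, 65 mm from its origin along its -x, 13 mm above its underside. Friction (about 0.6 on both faces) locks it: a straight pull takes 20 to 80 N and drags the press. Swinging it about the seat takes 0.3 to 1.1 Nm, and while it swings it creeps out 1 to 3 mm a swing with a light pull (under 10 N); greedier swings drag the press
- pen_case: Flat black pen case, 166 mm long (y), 26 wide (x), 14 high, 80 g, rigid. Origin in its underside's middle. Starts between bed and pressing board, long axis along the press's x, underside at z 28 mm, middle 17 mm before the press's origin, 85 mm sticking out before the beam. With the wedge gone it lies 2 to 6 mm higher and draws out forwards; clear after 105 mm (its tail sags)
- notebook: Closed purple notebook flat on the desk, 210 mm (x) by 152 mm (y), 11 mm high, wire spine 14 mm. Origin in the middle of its underside
- brown_bottle: Bystander: small brown bottle with white cap, 32 mm wide, 70 mm high, origin in the middle of its foot
- loupe: Bystander: small folded loupe, 36 by 26 by 16 mm, origin in the middle of its underside
- dish: Bystander: clear round dish with grains, 60 mm wide, 13 mm high, origin in the middle of its underside
Not all that is in view belongs to the job. Of the things that look like the wedge, the larger one is meant.

How it is judged:
By the outcome, as a careful person would: the job done as asked, in the order asked, and still so for the second after the job is handed in, with the robot touching nothing.
It also fails if it takes over 61 s, if anything falls off the work surface, if the arm or the gripper's body presses on something with over 40 N, if the wrist force passes 120 N, or if a joint passes its speed limit or range.

## Working session

There is one attempt and no reset: what is moved stays moved. The work goes in short steps, each a Python script; the robot and the scene stay as the last script left them, time stands still between calls to the robot, and variables do not carry over. Pictures are saved under pics/ and viewed, at most 12 in all, crops included, and the job is handed in when it is done.

```bash
mkdir -p pics; cat > h.py <<'E'
import numpy as np, cv2
from rig import arm
def snap(n):
    s=arm.state(); d=arm.snapshot(n)
    if n=="wrist":
        T=np.eye(4);T[:3,:3]=s["tool_rot"];T[:3,3]=s["tool_pos"]
        T=T@np.array(d["tool_from_camera"])
    else:
        T=np.eye(4);T[:3,:3]=d["orientation"];T[:3,3]=d["origin"]
    d["T"]=T; return d
def save(d,f,crop=None,k=1):
    im=cv2.cvtColor(d["frame"],cv2.COLOR_RGB2BGR)
    if crop: r0,r1,c0,c1=crop; im=im[r0:r1,c0:c1]
    if k!=1: im=cv2.resize(im,None,fx=k,fy=k,interpolation=cv2.INTER_CUBIC)
    cv2.imwrite("pics/"+f,im)
def cloud(d):
    K=d["camera_matrix"];z=d["z_map"];v,u=np.mgrid[:z.shape[0],:z.shape[1]]
    P=np.stack([(u-K[0][2])/K[0][0]*z,(v-K[1][2])/K[1][1]*z,z],-1)
    W=P@d["T"][:3,:3].T+d["T"][:3,3]; W[z<=0]=np.nan; return W
E
python3 - <<'E'
from h import *
import pickle
D={}
for n in("top","side"):
    d=snap(n);D[n]=d;save(d,n+"0.png");print(n,d["T"].round(3).tolist(),np.array(d["camera_matrix"]).tolist())
pickle.dump({n:dict(D[n]) for n in D},open("d0.pkl","wb"))
s=arm.state();print(s["clock"],s["tool_rot"],s["force"])
E
```

```text
top [[0.025, -0.998, 0.064, 0.499], [-1.0, -0.025, -0.002, -0.03], [0.003, -0.064, -0.998, 0.959], [0.0, 0.0, 0.0, 1.0]] [[422.34201330268075, 0.0, 315.8811339582131], [0.0, 422.34201330268075, 202.6344951785747], [0.0, 0.0, 1.0]]
side [[0.948, -0.154, 0.277, 0.305], [-0.317, -0.463, 0.827, -0.849], [0.001, -0.873, -0.489, 0.554], [0.0, 0.0, 0.0, 1.0]] [[409.5690600458913, 0.0, 322.7009084572619], [0.0, 409.5690600458913, 193.28287116024978], [0.0, 0.0, 1.0]]
0.1 [[-9.27247830e-01  3.74447843e-01 -5.24172260e-04]
 [ 3.74448210e-01  9.27246944e-01 -1.28180004e-03]
 [ 6.06986652e-06 -1.38482167e-03 -9.99999041e-01]] [0.553391   0.17072093 0.17276041]
```

View pics/top0.png

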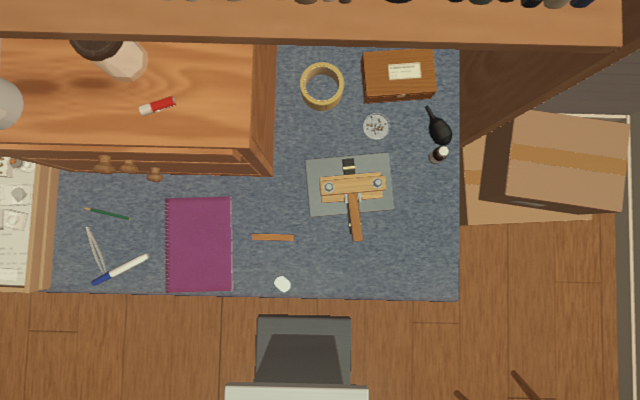

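View pics/side0.png

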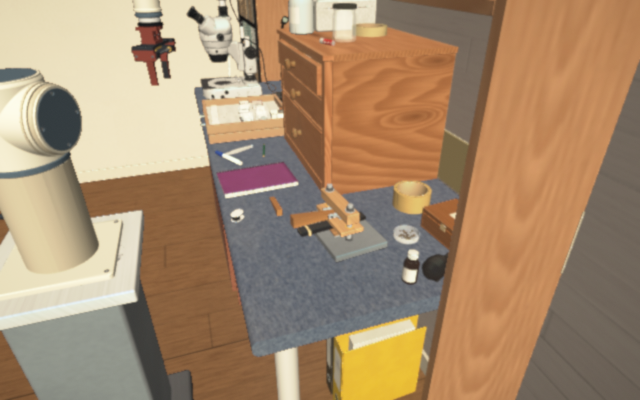

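Top view: press beam about (352,187), wedge from (353,195) to (357,240), a small decoy wedge at (272,237), notebook about (198,244), bottle (440,155), and bare desk about (425,245). The side view confirms this layout. Next I'll measure these.

```bash
cat > fit.py <<'E'
from h import *
def rect(P):
    c,(w,h),a=cv2.minAreaRect((P[:,:2]*1000).astype(np.float32)); 
    return np.round(c,1),round(w,1),round(h,1),round(a,2)
def report(d):
    W=cloud(d);F=d["frame"].astype(int);hsv=cv2.cvtColor(d["frame"],cv2.COLOR_RGB2HSV)
    x,y,z=W[...,0],W[...,1],W[...,2]
    def go(name,m):
        m=m.astype(np.uint8);n,l,s,c=cv2.connectedComponentsWithStats(m)
        if n<2: print(name,'none');return
        k=1+s[1:,4].argmax();P=W[l==k];print(name,len(P),rect(P),'z',np.nanpercentile(P[:,2],[5,50,95]).round(4))
    near=(abs(x-.52)<.16)&(abs(y+.11)<.16)
    wood=(hsv[...,0]>5)&(hsv[...,0]<25)&(hsv[...,1]>90)
    go('beam',near&(z>.086)&(z<.100)&wood)
    go('wedge',near&(z>.064)&(z<.085)&wood&(x<.54))
    go('base',near&(z>.012)&(z<.024)&~wood)
    go('case',near&(z>.03)&(z<.05)&(hsv[...,2]<70))
    go('note',(abs(x-.4)<.2)&(abs(y-.25)<.15)&((hsv[...,0]>140)&(hsv[...,1]>80)))
    return W
E
python3 - <<'E'
from fit import *
import pickle
D=pickle.load(open("d0.pkl","rb"))
for n in D:
    print(n);W=report(D[n])
    if n=="top":
        for p in[(353,197),(355,220),(357,238),(352,187),(272,237),(425,245),(425,285),(440,155),(283,284),(262,120),(275,170),(240,245),(348,165)]: print(p,W[p[1],p[0]].round(4))
E
```

```text
top
beam 747 (array([ 593.4, -105.9]), 30.3, 134.9, 6.59) z [0.091  0.0944 0.0969]
wedge 289 (array([ 509.2, -115.4]), 60.7, 20.2, 7.5) z [0.0725 0.078  0.0829]
base 2827 (array([ 603.4, -104.1]), 130.2, 190.2, 6.62) z [0.0167 0.0195 0.0223]
case 63 (array([649.1, -99.2]), 12.8, 22.8, 10.9) z [0.0407 0.0429 0.0448]
note 6052 (array([460.7, 229.3]), 211.0, 146.4, 3.39) z [0.0094 0.0122 0.015 ]
(353, 197) [ 0.57   -0.1096  0.0707]
(355, 220) [ 0.5214 -0.1141  0.077 ]
(357, 238) [ 0.4841 -0.1186  0.0806]
(352, 187) [ 0.5887 -0.1051  0.0943]
(272, 237) [0.4806 0.0644 0.0132]
(425, 245) [ 0.4708 -0.2805  0.0018]
(425, 285) [ 0.381  -0.282  -0.0011]
(440, 155) [ 0.6654 -0.2948  0.0643]
(283, 284) [0.3779 0.0365 0.0172]
(262, 120) [0.6937 0.0693 0.2101]
(275, 170) [0.6329 0.0635 0.0017]
(240, 245) [4.606e-01 1.374e-01 4.000e-04]
(348, 165) [ 0.6422 -0.0998  0.0428]
side
beam 378 (array([ 589.8, -109.8]), 30.9, 138.5, 7.21) z [0.0872 0.0927 0.0943]
wedge 267 (array([ 507.7, -119.6]), 64.4, 22.7, 10.17) z [0.0657 0.0741 0.0804]
base 1292 (array([ 605.5, -152.8]), 129.8, 102.4, 7.01) z [0.0142 0.018  0.02  ]
case 96 (array([ 542.2, -120.8]), 43.9, 18.9, 6.18) z [0.0341 0.0394 0.0423]
note 1490 (array([459.3, 229.6]), 207.2, 142.6, 3.65) z [0.0087 0.0104 0.0122]
```

```bash
cat >> h.py <<'E'
def R(yaw):
    c,s=np.cos(yaw),np.sin(yaw); return np.array([[-c,-s,0],[-s,c,0],[0,0,-1.]])
E
python3 - <<'E'
from fit import *
arm.move_to([0.44,-0.122,0.24],R(np.radians(6.6)))
d=snap("wrist");save(d,"w1.png");print(d["T"].round(3).tolist(),arm.state()["clock"],arm.state()["force"])
import pickle;pickle.dump(d,open("w1.pkl","wb"))
report(d)
print(np.array(d["tool_from_camera"]).round(3).tolist())
E
```

```text
[[-0.116, 0.964, 0.239, 0.374], [0.993, 0.112, 0.029, -0.129], [0.001, 0.241, -0.971, 0.429], [0.0, 0.0, 0.0, 1.0]] 2.7417 [ 0.73416209  0.12709769 -0.24873993]
beam 226 (array([ 602.3, -105.9]), 5.9, 91.2, 6.98) z [0.0911 0.0926 0.0939]
wedge 912 (array([ 507.8, -118.1]), 66.1, 19.8, 6.91) z [0.0715 0.0763 0.0805]
base 1782 (array([559.2, -57.1]), 60.6, 82.4, 6.6) z [0.0157 0.0178 0.019 ]
case 120 (array([ 647.2, -101.4]), 14.9, 23.6, 5.96) z [0.039  0.0406 0.0417]
note 11959 (array([433.9, 226.2]), 160.5, 148.3, 3.6) z [0.0091 0.0105 0.0119]
[[0.0, -0.971, -0.241, 0.067], [1.0, -0.0, 0.001, 0.001], [-0.001, -0.241, 0.971, -0.189], [0.0, 0.0, 0.0, 1.0]]
```

View pics/w1.png

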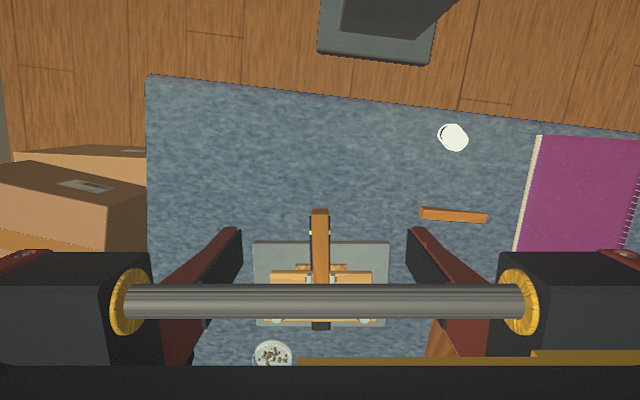

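The wrist view shows the wedge's thick end at (319,210), running to the beam at (320,285), which agrees with the cloud fits. I'll approach the thick end and feel for centring with a 3 N grip.

```bash
cat >> h.py <<'E'
YAW=np.radians(6.7); U=np.array([np.cos(YAW),np.sin(YAW),0]); V=np.array([-np.sin(YAW),np.cos(YAW),0]); PIV=np.array([.5932,-.1069,0])
def st(t=''):
    s=arm.state(); f=np.array(s["force"]); p=np.array(s["tool_pos"])
    print(t,'t%.2f'%s["clock"],'p',(p*1000).round(1),'fU %.1f fV %.1f fz %.1f'%(f@U,f@V,f[2]),'m',np.round(s["ft_torque"],2),'w%.1fmm'%(s["grip_width"]*88),'g%.1f'%s["grip_force"]); return s
E
python3 - <<'E'
from h import *
g=PIV-.103*U
arm.move_to(g+[0,0,.13],R(YAW)); st('above')
print(arm.servo_line(g+[0,0,.049],speed=.12,stop_force=6)); st('down')
arm.command_gripper(.45,10); st()
arm.command_gripper(0,3); st('closed')
E
```

```text
above t3.29 p [ 490.7 -118.6  130. ] fU -0.8 fV -0.1 fz -0.4 m [ 0.05  0.04 -0.03] w88.3mm g0.0
False
down t4.12 p [ 491.6 -119.2   49.9] fU 0.9 fV -0.9 fz -0.7 m [ 0.02 -0.01  0.01] w87.8mm g0.0
 t5.00 p [ 490.9 -118.9   48.9] fU -0.1 fV -0.5 fz 0.7 m [0.03 0.04 0.01] w39.3mm g0.0
closed t5.44 p [ 490.8 -119.1   49. ] fU -1.5 fV -2.3 fz 0.6 m [-0.37  0.17 -0.01] w19.7mm g3.0
```

Centred well: 19.7 mm opening with about 2 N lateral force. Next I'll grip firmly and try a few careful swings.

```bash
cat >> h.py <<'E'
def rz(a): c,s=np.cos(a),np.sin(a); return np.array([[c,-s,0],[s,c,0],[0,0,1]])
def pose(th,e,z,L=.103):
    a=np.radians(th); return PIV-rz(a)@U*(L+e)+[0,0,z], R(YAW+a)
def swing(th,e,z,speed=.03,sf=20):
    p,o=pose(th,e,z); h=arm.servo_line(p,o,speed=speed,stop_force=sf); return h
E
python3 - <<'E'
from h import *
arm.command_gripper(0,35); st('grip')
e=0;z=.049
for i,th in enumerate([1.2,2.4,0,-2.4,0,2.4,0,-2.4]):
    e+=.0006; z+=.0006*.138
    h=swing(th,e,z); st(f'{th} {e*1000:.1f} {h}')
E
```

```text
grip t5.66 p [ 490.8 -119.    49. ] fU -0.6 fV -2.9 fz 0.5 m [-0.42  0.21 -0.02] w19.2mm g35.0
1.2 0.6 False t5.91 p [ 490.9 -120.8   49.1] fU 1.1 fV 1.5 fz -0.2 m [ 0.37 -0.22 -0.08] w19.2mm g35.0
2.4 1.2 False t6.16 p [ 491.  -123.2   49.3] fU 3.5 fV 2.4 fz -0.3 m [ 0.62 -0.6  -0.04] w19.0mm g35.0
0 1.8 False t6.46 p [ 490.3 -119.5   49.6] fU 5.5 fV -2.2 fz -2.3 m [-0.16 -0.88  0.06] w19.3mm g35.0
-2.4 2.4 False t6.76 p [ 489.2 -115.5   49.7] fU 6.0 fV -2.9 fz -2.5 m [-0.47 -0.85  0.06] w19.1mm g35.0
0 3.0 False t7.06 p [ 489.1 -119.4   49.7] fU 6.0 fV 0.5 fz -1.4 m [ 0.47 -1.07 -0.05] w18.9mm g35.0
2.4 3.6 False t7.36 p [ 489.  -123.8   49.7] fU 5.3 fV 1.8 fz -1.5 m [ 0.57 -1.02  0.05] w19.2mm g35.0
0 4.2 False t7.66 p [ 488.2 -119.8   49.9] fU 4.8 fV -1.6 fz -2.6 m [-0.07 -0.99  0.  ] w19.0mm g35.0
-2.4 4.8 False t7.96 p [ 487.1 -115.6   50. ] fU 5.8 fV -2.0 fz -2.4 m [-0.26 -0.95  0.02] w19.0mm g35.0
```

```bash
python3 - <<'E'
from fit import *
report(snap("side"))
e=.0048;z=.0497
for i,th in enumerate([0,2.6,0,-2.6]*4):
    s=arm.state(); fU=np.array(s["force"])@U; fz=s["force"][2]
    de=.0009 if fU<5 else .0006 if fU<6.5 else .0002
    e+=de; z+=de*.138+(.0002 if fz>3 else -.0002 if fz<-3 else 0)
    h=swing(th,e,z,.035); 
    if i%2 or h: st(f'{th} {e*1000:.1f} z{z*1000:.1f} {h}')
report(snap("side"))
E
```

```text
beam 376 (array([ 589.7, -109.3]), 30.1, 137.7, 5.86) z [0.0871 0.0927 0.0944]
wedge 238 (array([ 506. , -118.6]), 68.4, 30.3, 4.73) z [0.0654 0.0732 0.0823]
base 1293 (array([ 605.1, -152.7]), 130.4, 101.9, 5.65) z [0.0147 0.0181 0.0198]
case 137 (array([ 541.8, -119.1]), 45.0, 20.8, 12.27) z [0.0349 0.0407 0.0426]
note 1115 (array([434.6, 229.2]), 157.2, 145.9, 3.1) z [0.0088 0.0105 0.0122]
2.6 6.0 z49.9 False t8.58 p [ 486.9 -124.6   50.1] fU 7.6 fV 1.6 fz -2.3 m [ 0.51 -1.03  0.01] w19.4mm g35.0
-2.6 6.8 z50.0 False t9.17 p [ 484.8 -115.3   50.3] fU 5.0 fV -3.0 fz -2.5 m [-0.35 -0.88  0.  ] w19.1mm g35.0
2.6 8.3 z50.2 False t9.75 p [ 484.6 -125.    50.4] fU 5.7 fV 1.7 fz -2.5 m [ 0.43 -1.04 -0.05] w19.4mm g35.0
-2.6 9.5 z50.1 False t10.34 p [ 482.3 -115.5   50.5] fU 4.6 fV -2.3 fz -1.6 m [-0.22 -0.99 -0.01] w19.0mm g35.0
2.6 10.6 z50.3 False t10.94 p [ 482.2 -125.4   50.6] fU 6.1 fV 0.7 fz -1.0 m [ 0.45 -0.96 -0.03] w18.9mm g35.0
-2.6 11.8 z50.5 False t11.54 p [ 480.  -115.6   50.8] fU 5.2 fV -1.8 fz -1.1 m [-0.26 -0.93 -0.04] w19.2mm g35.0
2.6 12.6 z50.6 False t12.14 p [ 480.  -125.7   50.8] fU 5.3 fV 1.5 fz -1.7 m [ 0.39 -0.99 -0.04] w19.0mm g35.0
-2.6 14.1 z50.8 False t12.74 p [ 477.8 -115.7   51.2] fU 5.6 fV -1.2 fz -1.3 m [-0.16 -1.04 -0.01] w19.2mm g35.0
beam 382 (array([ 589.3, -110.2]), 30.0, 134.5, 5.85) z [0.0874 0.0927 0.0944]
wedge 284 (array([ 501.3, -119.4]), 77.3, 31.0, 1.37) z [0.0652 0.0736 0.0831]
base 1309 (array([ 604.4, -150.8]), 130.7, 105.5, 5.86) z [0.0146 0.018  0.0199]
case 134 (array([ 542.7, -120.1]), 45.2, 19.3, 6.88) z [0.0356 0.042  0.0437]
note 1029 (array([427.9, 226.8]), 143.9, 142.3, 3.41) z [0.0087 0.0104 0.0123]
```

```bash
cat > drift.py <<'E'
from h import *
import pickle
def drift():
    a=pickle.load(open("d0.pkl","rb"))["side"]; b=snap("side"); W=cloud(a)
    ga,gb=[cv2.cvtColor(q["frame"],cv2.COLOR_RGB2GRAY) for q in(a,b)]
    ex=(W-PIV)@U*1000; ey=(W-PIV)@V*1000; z=W[...,2]*1000
    m=((z>12)&(z<110)&(ex>-58)&(ex<80)&(abs(ey)<100)&((z<25)|(z>85))).astype(np.uint8)*255
    m=cv2.dilate(m,np.ones((3,3)))
    p=cv2.goodFeaturesToTrack(ga,60,.02,4,mask=m)
    q,s,e=cv2.calcOpticalFlowPyrLK(ga,gb,p,None,winSize=(11,11),maxLevel=1)
    r,s2,_=cv2.calcOpticalFlowPyrLK(gb,ga,q,None,winSize=(11,11),maxLevel=1)
    ok=(s[:,0]>0)&(e[:,0]<8)&(np.linalg.norm(r-p,axis=2)[:,0]<.2); A=p[ok,0];d=(q-p)[ok,0]
    Z=a["z_map"][A[:,1].round().astype(int),A[:,0].round().astype(int)]
    print('n',len(A),'median px',np.median(d,0).round(2),'std',d.std(0).round(2),'mm/px %.2f'%(np.median(Z)/409*1000))
    M,i=cv2.estimateAffinePartial2D(A,A+d,ransacReprojThreshold=.4); print('inl',i.sum(),'rot deg %.2f'%np.degrees(np.arctan2(M[1,0],M[0,0])))
    for x,y in zip(A[:40:3],d[:40:3]): print(x.round(),y.round(2),end='; ')
    return b
if __name__=="__main__":
    b=drift(); save(b,"side1.png",(150,290,260,440),4)
E
python3 drift.py
```

```text
n 22 median px [-0.2  -0.17] std [0.35 0.41] mm/px 2.25
inl 14 rot deg 0.24
[309. 225.] [-0.42 -0.94]; [329. 187.] [0.03 0.05]; [347. 210.] [-0.36 -0.07]; [352. 234.] [-0.27 -0.6 ]; [336. 260.] [-0.24 -0.27]; [361. 230.] [-0.5  -0.77]; [346. 216.] [0.08 0.21]; [311. 211.] [0.86 0.26];
```

View pics/side1.png

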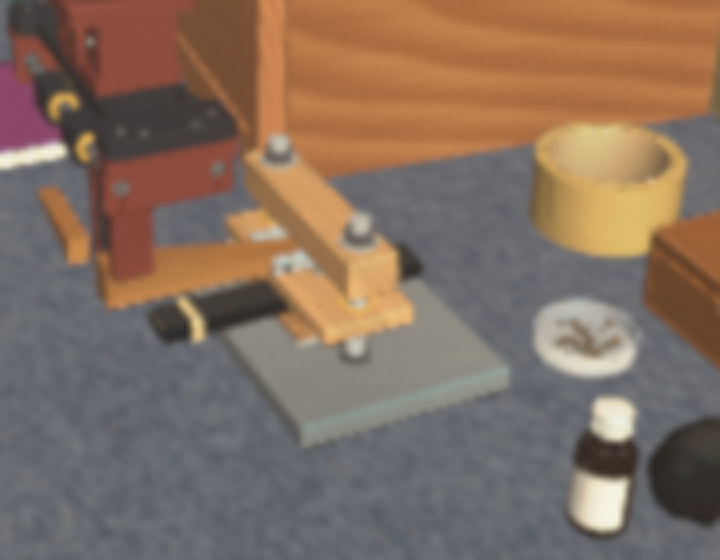

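The crop shows the gripper holding the thick end and the press in place, with drift under 0.5 mm. The pen case is still under the board. Carrying on.

```bash
python3 - <<'E'
from drift import *
e=.0141;z=.0508;lo=0
for i,th in enumerate([0,2.6,0,-2.6]*5):
    s=arm.state(); fU=np.array(s["force"])@U; fz=s["force"][2]
    de=.0012 if fU<4 else .0009 if fU<5 else .0006 if fU<6 else .0002
    e+=de; z+=de*.138+(.0002 if fz>3 else -.0002 if fz<-3 else 0)
    h=swing(th,e,z,.04); 
    if i%2 or h: st(f'{th} {e*1000:.1f} z{z*1000:.1f} {h}')
    lo=lo+1 if np.array(arm.state()["force"])@U<1.5 else 0
    if e>.031 or lo>3: break
print(th,e,z); drift()
E
```

```text
2.6 15.2 z51.0 False t13.41 p [ 477.7 -126.2   51.2] fU 6.0 fV 0.1 fz -0.8 m [ 0.43 -1.1   0.  ] w19.5mm g35.0
-2.6 16.3 z51.1 False t13.97 p [ 475.5 -115.8   51.5] fU 5.7 fV -2.2 fz -2.7 m [-0.12 -0.99 -0.04] w19.0mm g35.0
2.6 17.1 z51.2 False t14.54 p [ 475.6 -126.4   51.4] fU 4.9 fV 0.6 fz -1.7 m [ 0.4  -1.05  0.04] w18.9mm g35.0
-2.6 18.2 z51.4 False t15.12 p [ 473.3 -115.8   51.7] fU 5.0 fV -1.2 fz -1.7 m [-0.2  -0.97 -0.02] w18.8mm g35.0
2.6 19.0 z51.5 False t15.70 p [ 473.5 -126.7   51.7] fU 4.4 fV 0.2 fz -2.1 m [ 0.39 -1.02  0.08] w19.5mm g35.0
-2.6 20.1 z51.6 False t16.28 p [ 471.4 -115.9   51.9] fU 5.7 fV -0.3 fz -0.8 m [-0.13 -0.97 -0.01] w19.0mm g35.0
2.6 20.9 z51.7 False t16.87 p [ 471.6 -127.    51.9] fU 6.0 fV 0.8 fz -1.6 m [ 0.28 -0.96 -0.07] w18.8mm g35.0
-2.6 22.1 z51.9 False t17.45 p [ 467.6 -115.6   51.8] fU 0.5 fV -1.3 fz 0.1 m [-0.24 -0.15 -0.05] w19.2mm g35.0
2.6 24.5 z52.2 False t18.04 p [ 467.  -127.4   52.1] fU -0.3 fV 0.2 fz -0.5 m [ 0.03  0.09 -0.01] w19.2mm g35.0
0 0.025699999999999997 0.05240080000000002
n 17 median px [-0.23 -0.07] std [0.36 0.79] mm/px 2.26
inl 10 rot deg 0.25
[309. 225.] [-0.33 -1.81]; [322. 189.] [0.21 0.05]; [318. 234.] [-0.74 -1.43]; [335. 237.] [ 0.01 -1.99]; [386. 242.] [-0.62  0.08]; [316. 209.] [ 0.7  -1.18];
```

Loose with no press shift. Next I'll draw the wedge clear, lift it and lay it on bare desk to the right.

```bash
python3 - <<'E'
from h import *
p,o=pose(0,.062,.0525); print(arm.servo_line(p,o,speed=.07,stop_force=9)); st('out')
p[2]=.11; arm.servo_line(p,o,speed=.12); s=st('up')
arm.sleep(.1); d=snap("side");save(d,"side2.png",(120,290,200,420),3)
E
```

```text
False
out t19.06 p [ 429.5 -126.3   52.7] fU 0.2 fV -1.3 fz -0.5 m [0.1  0.02 0.  ] w19.3mm g35.0
up t19.68 p [ 429.3 -126.1  109.8] fU -0.6 fV 0.3 fz -0.8 m [0.09 0.04 0.03] w19.1mm g35.0
```

View pics/side2.png

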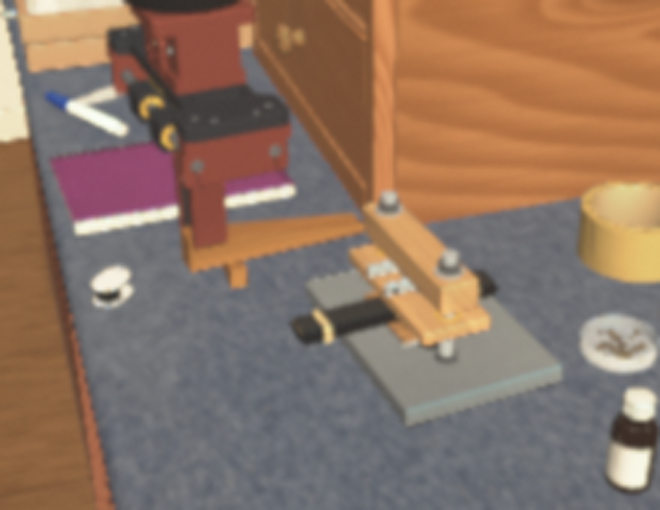

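The wedge is out and held level (thick end about (195,255) in the crop), the press looks unmoved, and the case sticks out forwards at about (300,325). Placing the wedge now, then measuring the case.

```bash
python3 - <<'E'
from fit import *
import pickle
o=R(0)
arm.servo_line([.41,-.262,.10],o,speed=.22)
print(arm.servo_line([.41,-.262,.020],speed=.12,stop_force=6)); print(arm.servo_line([.41,-.262,.0015],speed=.04,stop_force=5)); st('down')
arm.command_gripper(.45,10); st('open')
arm.servo_line([.41,-.262,.10],speed=.2)
arm.move_to([.40,-.13,.24],R(YAW)); arm.sleep(.1); st()
d=snap("wrist");save(d,"w2.png");pickle.dump(d,open("w2.pkl","wb"));report(d)
print('top');d=snap("top");report(d);pickle.dump(d,open("t2.pkl","wb"))
print('side');d=snap("side");report(d);pickle.dump(d,open("s2.pkl","wb"))
E
```

```text
False
False
down t22.03 p [ 409.8 -261.9    1.3] fU -0.7 fV -0.1 fz -0.6 m [ 0.02  0.02 -0.  ] w19.4mm g35.0
open t22.57 p [ 410.  -262.1    1.6] fU 0.7 fV 0.5 fz -0.5 m [ 0.01 -0.04  0.  ] w39.9mm g0.0
 t24.10 p [ 399.4 -130.5  238.4] fU -1.1 fV -1.0 fz 0.3 m [0.04 0.01 0.  ] w39.7mm g0.0
beam 2120 (array([ 589.2, -107.6]), 30.8, 135.3, 6.37) z [0.0877 0.0924 0.0936]
wedge none
base 455 (array([375.3,  37. ]), 34.9, 26.0, 54.16) z [0.0144 0.0156 0.017 ]
case 99 (array([ 498.7, -119.2]), 16.7, 23.2, 6.75) z [0.0382 0.0432 0.0456]
note 10372 (array([436. , 226.7]), 164.1, 149.1, 3.3) z [0.009  0.0104 0.0119]
top
beam 741 (array([ 593. , -105.6]), 30.2, 134.7, 6.33) z [0.0914 0.0944 0.0968]
wedge none
base 2808 (array([ 603.2, -104. ]), 130.1, 190.6, 6.3) z [0.0167 0.0195 0.0223]
case 182 (array([ 541.4, -112.5]), 45.2, 24.6, 7.18) z [0.0437 0.0468 0.049 ]
note 6053 (array([460.8, 229.4]), 211.7, 146.9, 3.51) z [0.0093 0.0122 0.0149]
side
beam 380 (array([ 589.3, -109.9]), 29.8, 134.3, 5.99) z [0.0874 0.0928 0.0944]
wedge none
base 1363 (array([ 604.6, -148.3]), 131.7, 111.4, 5.43) z [0.0143 0.0181 0.0198]
case 82 (array([ 542.1, -124.4]), 43.5, 11.1, 3.49) z [0.0385 0.0438 0.0463]
note 1491 (array([459.6, 229.9]), 208.0, 142.7, 3.44) z [0.0087 0.0104 0.0122]
```

View pics/w2.png

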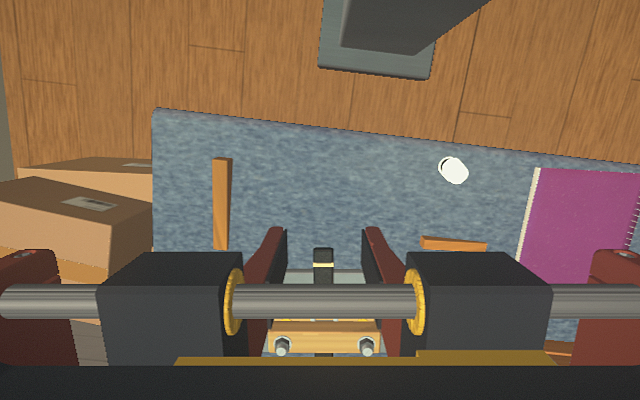

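The wedge lies on bare desk at (221,200), clear of the press, and the case end with its beige band is at (323,258). The press has moved less than 0.4 mm. Grasping the case now and drawing it out.

```bash
python3 - <<'E'
from drift import *
o=R(YAW); g=PIV-.080*U
arm.servo_line(g+[0,0,.10],o,speed=.25); arm.servo_line(g+[0,0,.06],speed=.2)
print(arm.servo_line(g+[0,0,.028],speed=.1,stop_force=5)); st('down')
arm.command_gripper(0,4); st('touch')
arm.command_gripper(0,35); st('grip')
print(arm.servo_line(g-.05*U+[0,0,.028],speed=.08,stop_force=8)); st('draw50')
E
```

```text
False
down t25.94 p [ 514.  -116.3   28.5] fU -0.2 fV -0.1 fz -0.3 m [ 0.01 -0.01 -0.  ] w40.0mm g0.0
touch t26.68 p [ 513.7 -116.2   28. ] fU -0.1 fV 0.1 fz -0.6 m [0.01 0.03 0.01] w0.3mm g0.0
grip t26.90 p [ 513.8 -116.2   28. ] fU 0.5 fV 0.8 fz -0.3 m [ 0.02 -0.03 -0.03] w-0.0mm g0.0
False
draw50 t27.68 p [ 464.6 -122.3   28.2] fU -0.1 fV -0.0 fz -0.5 m [ 0.01 -0.03  0.05] w0.4mm g0.0
```

```bash
python3 - <<'E'
from h import *
d=snap("side");save(d,"side3.png",(140,290,200,420),3)
W=cloud(d);import pickle;pickle.dump(d,open("s3.pkl","wb"))
E
```

```text
(no output)
```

View pics/side3.png

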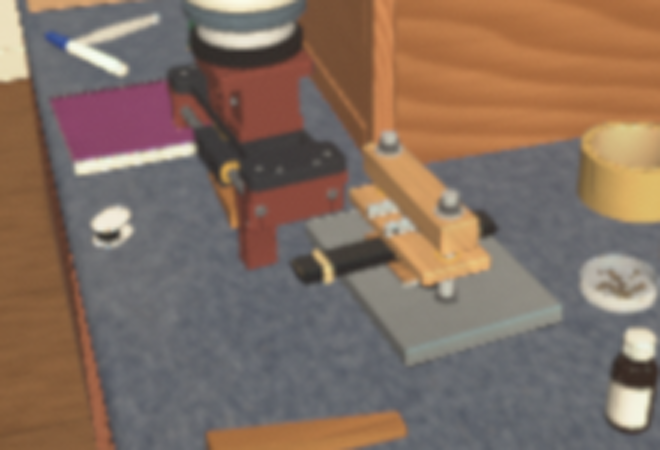

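The case is untouched, with its front end at (300,268). The fingers closed just above it, so I'll check where the fingertips really are relative to the reported TCP.

```bash
python3 - <<'E'
from h import *
import pickle
d=pickle.load(open("s3.pkl","rb"));W=cloud(d);F=d["frame"]
for u in(283,286,289): print([(v,(W[v,u]*1000).round().tolist(),F[v,u].tolist()) for v in range(214,240,3)])
x,y,z=[W[...,i]*1000 for i in range(3)]
m=(x>440)&(x<495)&(abs(y+122)<45)&(z>8)
hsv=cv2.cvtColor(F,cv2.COLOR_RGB2HSV);m&=(hsv[...,1]>90)&((hsv[...,0]<6)|(hsv[...,0]>170))
print(m.sum(),np.percentile(z[m],[0,2,10,50]),'tool',(np.array(arm.state()["tool_pos"])*1000).round(1),arm.state()["tool_rot"].round(3))
# case front
m=(x>480)&(x<560)&(abs(y+116)<30)&(z>24)&(z<60)&(hsv[...,2]<75); print('case',m.sum(),[np.percentile(q[m],[1,50,99]).round(1) for q in(x,y,z)])
E
```

```text
[(214, [441.0, -207.0, 144.0], [134, 77, 66]), (217, [457.0, -133.0, 89.0], [126, 68, 57]), (220, [457.0, -131.0, 81.0], [129, 70, 58]), (223, [456.0, -133.0, 75.0], [127, 69, 58]), (226, [456.0, -132.0, 66.0], [128, 69, 58]), (229, [455.0, -134.0, 60.0], [117, 80, 76]), (232, [471.0, -58.0, -1.0], [105, 108, 114]), (235, [468.0, -68.0, -2.0], [104, 107, 114]), (238, [465.0, -83.0, 0.0], [99, 103, 110])]
[(214, [448.0, -205.0, 142.0], [129, 70, 59]), (217, [464.0, -132.0, 87.0], [128, 69, 58]), (220, [463.0, -131.0, 80.0], [130, 71, 59]), (223, [463.0, -132.0, 73.0], [133, 72, 60]), (226, [463.0, -130.0, 64.0], [135, 72, 61]), (229, [480.0, -48.0, -1.0], [107, 90, 92]), (232, [478.0, -59.0, -2.0], [101, 105, 111]), (235, [475.0, -70.0, -2.0], [97, 102, 108]), (238, [472.0, -84.0, -1.0], [100, 103, 109])]
[(214, [453.0, -206.0, 141.0], [136, 73, 60]), (217, [470.0, -131.0, 86.0], [128, 69, 58]), (220, [470.0, -131.0, 78.0], [130, 71, 58]), (223, [470.0, -130.0, 70.0], [134, 73, 60]), (226, [469.0, -131.0, 63.0], [135, 73, 62]), (229, [487.0, -50.0, -1.0], [105, 102, 107]), (232, [484.0, -62.0, -1.0], [107, 109, 114]), (235, [481.0, -75.0, -0.0], [101, 104, 111]), (238, [478.0, -85.0, -2.0], [99, 102, 108])]
688 [ 58.83653057  63.11224496  74.68014693 196.42906571] tool [ 464.8 -122.2   28.2] [[-0.993 -0.117  0.001]
 [-0.117  0.993 -0.   ]
 [-0.001 -0.    -1.   ]]
case 204 [array([491.8, 530.3, 559.6]), array([-133. , -124.4, -107.8]), array([36.6, 44.6, 47.4])]
```

```bash
python3 - <<'E'
from h import *
def tips():
    d=snap("side");W=cloud(d);x,y,z=[W[...,i]*1000 for i in range(3)];s=arm.state();p=np.array(s["tool_pos"])*1000
    m=(abs(x-p[0])<14)&(abs(y-p[1])<60)&(z>8)&(z<120)
    v,u=np.where(m)
    print('tool z %.1f w %.1f'%(p[2],s["grip_width"]*88))
    zz=z[m];i=zz.argsort()[:12]; print([(int(a),int(b),int(c)) for a,b,c in zip(x[m][i],y[m][i],zz[i])], d["frame"][v[i],u[i]][::4].tolist())
    return d
tips()
arm.command_gripper(.46,35); arm.sleep(.05); d=tips(); save(d,"side4.png",(160,280,230,370),5); print(arm.state()["clock"])
E
```

```text
tool z 28.1 w 0.3
[(469, -127, 55), (451, -118, 56), (453, -123, 56), (466, -130, 57), (459, -132, 58), (462, -129, 58), (452, -118, 58), (457, -132, 58), (464, -130, 58), (473, -129, 58), (455, -132, 58), (453, -131, 59)] [[114, 88, 87], [112, 86, 86], [126, 83, 79]]
tool z 28.0 w 40.4
[(456, -100, 54), (462, -147, 54), (471, -147, 55), (453, -101, 55), (462, -101, 55), (451, -102, 56), (477, -147, 56), (466, -148, 57), (468, -149, 57), (458, -102, 57), (460, -103, 57), (455, -102, 58)] [[86, 86, 90], [83, 75, 76], [115, 85, 83]]
28.65
```

View pics/side4.png

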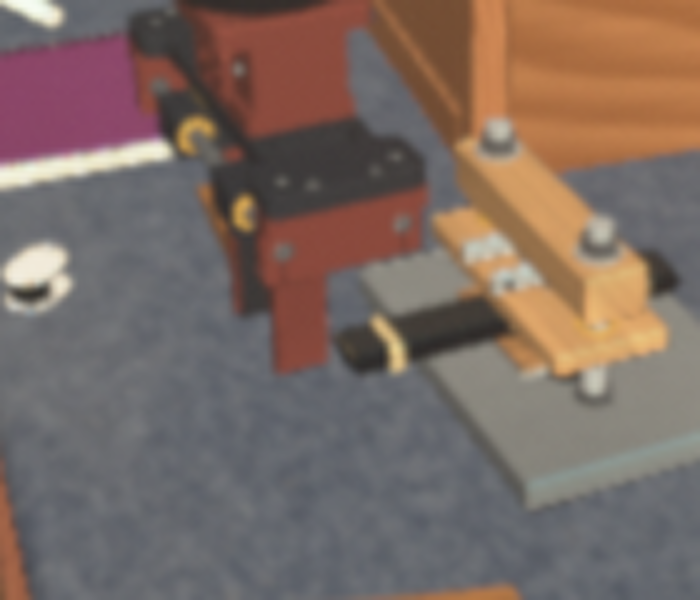

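The side view shows the fingertips about 27 mm above the reported TCP at both openings: tip z is about 56 with the TCP at 28, and the tip sits at crop (300,370). So the fingers are shorter than stated and had passed over the case. I'll correct for that and regrasp.

```bash
python3 - <<'E'
from drift import *
o=R(YAW); g=PIV-.080*U
p=np.array(arm.state()["tool_pos"]); p[2]=.055; arm.servo_line(p,speed=.15)
arm.servo_line(g+[0,0,.055],o,speed=.2)
print(arm.servo_line(g+[0,0,.003],speed=.08,stop_force=5)); st('down')
arm.command_gripper(0,4); s=st('touch')
if s["grip_width"]*88>20:
    arm.command_gripper(0,35); st('grip')
    print(arm.servo_line(g-.04*U+[0,0,.003],speed=.06,stop_force=8)); st('draw40')
    b=drift(); save(b,"side5.png",(160,280,230,370),5)
E
```

```text
False
down t30.18 p [ 513.9 -116.3    3. ] fU 0.9 fV -0.7 fz 0.0 m [ 0.03 -0.03  0.01] w40.0mm g0.0
touch t30.56 p [ 514.1 -116.4    3.4] fU -0.6 fV -0.7 fz 1.1 m [-0.05 -0.04 -0.06] w26.0mm g4.0
grip t30.77 p [ 514.1 -116.4    3.2] fU 0.1 fV 0.1 fz 1.2 m [-0.14 -0.13 -0.02] w26.1mm g34.9
False
draw40 t31.59 p [ 472.6 -120.7    2.7] fU -3.0 fV -0.2 fz 2.8 m [-0.09  0.31 -0.06] w26.0mm g34.9
n 14 median px [-0.17 -0.  ] std [0.29 0.74] mm/px 2.20
inl 10 rot deg 0.21
[350. 207.] [-0.5   0.08]; [354. 209.] [-0.3  0.1]; [336. 260.] [-0.22 -0.34]; [361. 230.] [-0.61 -1.76]; [346. 216.] [0.12 0.27];
```

View pics/side5.png

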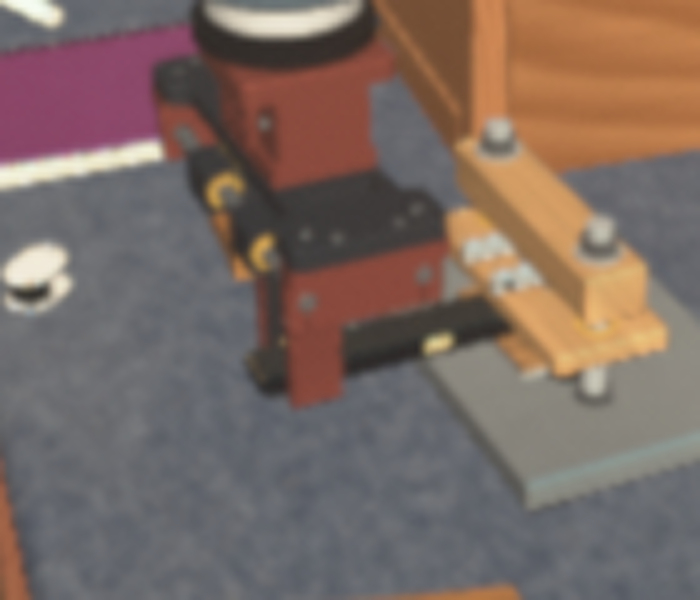

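The case is gripped (26 mm, held at (315,360) in the crop) and sliding out with the press still. I'll draw it the rest of the way and lift.

```bash
python3 - <<'E'
from h import *
g=PIV-.080*U
print(arm.servo_line(g-.09*U+[0,0,.003],speed=.08,stop_force=8)); st('90')
print(arm.servo_line(g-.128*U+[0,0,.005],speed=.08,stop_force=8)); st('128')
p=g-.128*U+[0,0,.075]; arm.servo_line(p,speed=.12); arm.sleep(.1); st('up')
d=snap("side");W=cloud(d);save(d,"side6.png",(150,280,220,400),4)
x,y,z=[W[...,i]*1000 for i in range(3)];v=d["frame"].max(2)
m=(x>350)&(x<560)&(abs(y+125)<40)&(z>40)&(z<115)&(v<75)
X=(W[m]-p)@U*1000
for a in range(-40,160,20):
    k=(X>=a)&(X<a+20)
    if k.sum()>3: print(a,k.sum(),np.percentile(z[m][k],[5,50,95]).round(1), np.median(((W[m]-p)@V*1000)[k]).round(1))
E
```

```text
False
90 t32.42 p [ 423.3 -126.6    2.8] fU -1.6 fV 0.3 fz 0.4 m [-0.01  0.17  0.03] w26.0mm g34.9
False
128 t33.04 p [ 386.8 -131.4    5.1] fU 0.3 fV -0.8 fz -0.3 m [0.   0.03 0.02] w26.1mm g34.9
up t33.88 p [ 386.1 -131.    74.3] fU 0.0 fV -0.9 fz -1.2 m [0.04 0.07 0.03] w25.8mm g34.9
-40 7 [108.3 112.9 114.9] -11.6
-20 16 [107.6 111.4 114.3] -12.1
0 13 [107.7 112.6 114.7] -12.6
20 43 [106.6 111.5 114.8] -12.3
40 25 [105.7 110.9 114.9] -12.4
60 21 [106.5 110.7 114.8] -12.4
80 40 [106.6 111.6 114.8] -12.6
100 30 [106.8 111.9 114.5] -12.8
120 17 [107.5 111.  113.8] -13.5
```

View pics/side6.png

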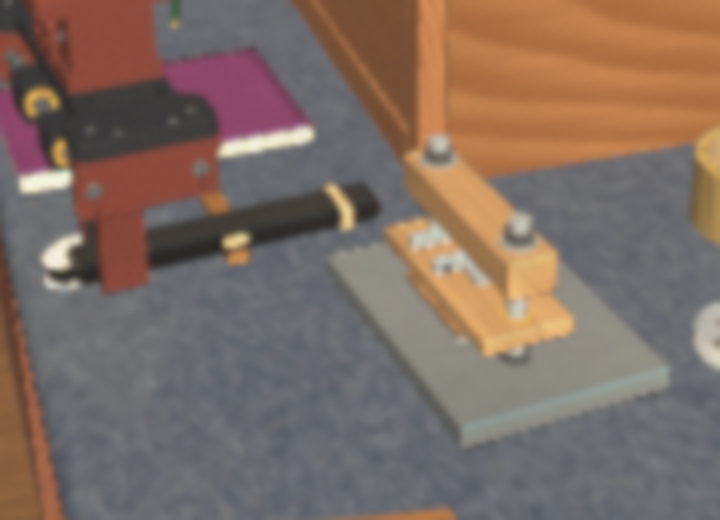

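The case is held level and free of the press, running from (75,260) to (375,200), and the press is in place. Carrying it to the notebook.

```bash
python3 - <<'E'
from fit import *
a=np.radians(3.45);c=np.array([.4605,.2305,0]);t=c-.063*np.array([np.cos(a),np.sin(a),0]);o=R(a)
arm.servo_line(t+[0,0,.075],o,speed=.2); st('over')
print(arm.servo_line(t+[0,0,.005],speed=.12,stop_force=5)); st()
print(arm.servo_line(t+[0,0,-.016],speed=.03,stop_force=3)); st('low')
s=arm.state()
arm.command_gripper(.42,10); st('open')
arm.servo_line(t+[0,0,.09],speed=.15)
arm.servo_line([.38,.02,.16],speed=.25); arm.sleep(.2); st('away')
d=snap("top");save(d,"top2.png",(120,310,140,480),2);report(d);W=cloud(d)
x,y,z=[W[...,i]*1000 for i in range(3)];F=d["frame"];h=cv2.cvtColor(F,cv2.COLOR_RGB2HSV)
m=(abs(x-460)<110)&(abs(y-230)<80)&(z>18)&(z<60); print('on note',m.sum(),rect(W[m]),np.percentile(z[m],[5,50,95]))
m=(abs(x-460)<110)&(abs(y+262)<35)&(z>6)&(z<60); print('wedge',m.sum(),rect(W[m]),np.percentile(z[m],[5,50,95]))
E
```

```text
over t35.87 p [397.4 226.1  74.9] fU 0.5 fV 0.7 fz -0.5 m [0.05 0.04 0.01] w26.1mm g34.9
False
 t36.60 p [397.9 226.7   5.2] fU -0.1 fV -0.1 fz -0.5 m [ 0.06  0.03 -0.05] w26.5mm g34.9
False
low t37.45 p [397.6 226.7 -16. ] fU -0.4 fV 0.4 fz -0.5 m [ 0.04  0.03 -0.01] w25.7mm g34.9
open t37.87 p [397.7 226.7 -15.9] fU 0.1 fV -0.0 fz -0.9 m [0.06 0.02 0.01] w36.6mm g0.0
away t39.95 p [379.8  20.7 159.6] fU 0.8 fV -0.1 fz -0.2 m [ 0.03 -0.01  0.01] w36.6mm g0.0
beam 743 (array([ 593.1, -105.4]), 30.1, 134.4, 6.3) z [0.0914 0.0943 0.0968]
wedge none
base 3183 (array([ 603.3, -103.9]), 130.4, 190.5, 6.39) z [0.0166 0.0194 0.0222]
case none
note 5129 (array([463.2, 204.4]), 209.7, 197.2, 3.55) z [0.0094 0.0122 0.0152]
on note 921 (array([461.8, 203.9]), 164.7, 88.7, 4.73) [20.96909514 24.63186038 27.35592855]
wedge 589 (array([ 483.1, -259.3]), 21.7, 172.6, 89.66) [ 8.30838318 17.07397922 26.18142402]
```

View pics/top2.png

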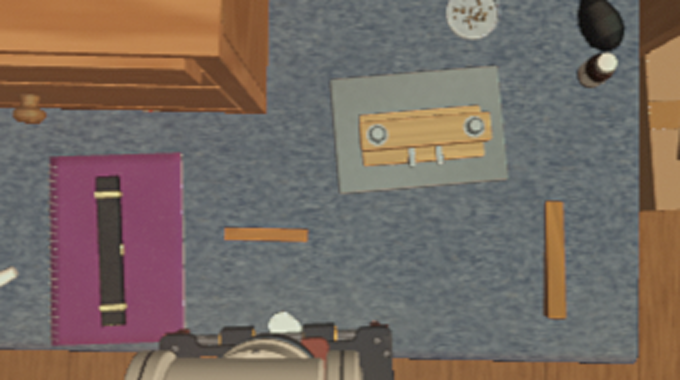

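The case lies flat on the notebook at crop (111,250), against the notebook centre at about (118,249), and part of that gap is parallax. The wedge is on bare desk at (555,260) and the press is unmoved. Checking the centring numerically.

```bash
python3 - <<'E'
from fit import *
for n in("top","side"):
    d=snap(n);W=cloud(d);x,y,z=[W[...,i]*1000 for i in range(3)];h=cv2.cvtColor(d["frame"],cv2.COLOR_RGB2HSV)
    m=(abs(x-460)<110)&(abs(y-235)<40)&(z>18)&(z<32)&(h[...,2]<80)
    print(n,m.sum(),rect(W[m]),np.percentile(z[m],[5,50,95]).round(1))
    m=(abs(x-460)<115)&(abs(y-230)<90)&(z<20)&(z>5)&(h[...,0]>140)&(h[...,1]>80)
    print('note',rect(W[m]),[np.percentile(q[m],[.5,99.5]).round(1) for q in(x,y)])
E
```

```text
top 722 (array([460.5, 233.1]), 161.8, 24.8, 5.15) [21.2 24.8 27.5]
note (array([461.6, 229.3]), 209.2, 146.8, 3.43) [array([356.8, 566.5]), array([155.8, 302.7])]
side 164 (array([456.4, 225.4]), 158.2, 21.9, 4.0) [18.7 22.4 24.7]
note (array([459.9, 228.9]), 209.5, 143.0, 3.95) [array([355.6, 563.3]), array([158.1, 298.7])]
```

Centred within about 4 mm, flat and parallel to the notebook; handing in.

```bash
python3 - <<'E'
from h import *
print(arm.hand_in(), arm.state()["clock"])
E
```

```text
the job is handed in; nothing more can be done
the job is handed in; nothing more can be done
```

The wedge was worked out and laid on the bare desk with the press moved less than 0.5 mm, the pen case lies flat within about 4 mm of the notebook's middle after a first grasp missed it, and the job was handed in at about 40 s.

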